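# Find the soft spring contact and put it in the reject tray

### The job

One of the four spring contacts in the holding fixture has gone soft: its blade needs only about half the force of the others for the same travel. Find it by feel, pressing the rivet at the free end of the blade gently straight down until the blade is on its stop and holding it there a moment, and never straining a blade; then lift the soft contact out of its nest and set it down gently, flat on its base, in the reject tray. Leave the other three in their nests and the gauges on the bench where they are.

Things in the scene. Friction and masses are not known exactly. Their poses are not given: they have to be found in the camera images.
- fixture: Holding fixture, fixed: bare aluminium plate 136 (x) x 262 (y) mm, top face 20 mm above the bench; origin on the bench under its centre, z up. Four nests side by side along its y, 62 mm apart, numbered 1 to 4 from its +y side: steel ribs 5 mm tall around each contact's base, 1.5 mm play. In each lies a spring contact, alike but for the height of their stop screws, along the fixture's x, free end to +x. Any may be the soft one.
- rivet_1 (a point): Top of the rivet (blade at rest) of the spring contact in nest 1 if it lies mid-nest (it may be 1 to 2 mm off); 50 mm above the bench, axes as the fixture's. Domed rivet 10 mm across, 5 mm tall, near the free end of a steel leaf blade 12 mm wide, 75 mm towards +x from the centre of the clamp block that holds the blade. A stop screw stands under it.
- rivet_2 (a point): The same for nest 2. How a blade feels: the rivet can be pressed about 4 to 10 mm down, then the blade is on its stop screw, which hardly gives. The screws are set differently, so the travel to the stop (and so the force on reaching it) does not tell the soft one: force per travel does. A sound blade resists with about 0.8 N per mm of rivet travel, the soft one with about 0.4 N per mm.
- rivet_3 (a point): The same for nest 3. A sound blade reaches its stop at 3 to 8 N at the rivet, the soft one at about 4 N; 9 N is surely on the stop. More than 20 N on any blade, even for an instant, spoils it: meet the stop slowly (15 mm/s or less) and stop on force.
- rivet_4 (a point): The same for nest 4.
- clamp_1 (a point): Centre of the top face of the clamp block of the spring contact in nest 1 (mid-nest, 1 to 2 mm off); 51 mm above the bench, axes as the fixture's. Steel block 26 mm (x) x 24 mm (y), 25 mm tall, on the contact's base; two screw heads on it reach 3 mm higher. Grip it across its 24 mm width.
- clamp_2 (a point): The same for nest 2. The contact is loose in its nest, about 0.14 kg, mostly in the clamp block; its black base is 100 x 26 x 6 mm, the middle of the base lies 35 mm towards +x from the clamp block's centre, its underside 31 mm below the clamp block's top.
- clamp_3 (a point): The same for nest 3.
- clamp_4 (a point): The same for nest 4.
- tray: Reject tray, fixed, empty: an open grey plastic tray 190 mm (x) x 140 mm (y) outside, walls 4 mm thick and 28 mm tall, inner floor 4 mm above the bench; origin on the bench under its centre, z up.
- v_block: Bystander, loose: steel V-block 60 x 44 x 38 mm; origin at the centre of its underside.
- ring_gauge: Bystander, loose: steel ring gauge 60 mm across, 20 mm tall, bore 28 mm; origin at the centre of its underside.
- plug_gauge: Bystander, loose: steel plug gauge standing upright, 34 mm across, 62 mm tall; origin at the centre of its underside.
Not all that is in view belongs to the job. Leave any green look-alike of the tray alone.

How it is judged:
By the outcome, as a careful person would: the job done as asked, in the order asked, and still so for the second after the job is handed in, with the robot touching nothing.
It also fails if it takes over 64 s, if anything falls off the work surface, if the arm or the gripper's body presses on something with over 40 N, if the wrist force passes 120 N, or if a joint passes its speed limit or range.

### The arm

A 7-joint arm with a two-finger parallel gripper is mounted at the origin on the work surface. World frame = base frame: x ahead of the robot, y to its left, z up, the work surface at z = 0. Lengths are in m, angles in degrees, forces in N, time in s.
With the tool pointing down it reaches from about 0.425 to 0.875 m from the base axis. Payload 4.7 kg.
Tool frame: the origin (TCP) lies at the very end of the fingers, on their centre line; the grasp point (between the pads) lies 19 mm behind it; z points along the fingers, y is the direction in which the jaws open and shut (so a half turn about z gives the same grasp; the last joint's range is limited). The gripper opens to 87 mm and grips with 3 to 60 N. Pads are 19 mm wide; open, the fingers measure 117 mm over their backs; the gripper's body (75 mm by 190 mm) begins 51 mm behind the grasp point.
Start: joints at [64.234, 18.392, -4.016, 83.108, 1.295, 78.541, -3.26], TCP at [0.291, -0.581, 0.223] pointing down, gripper open.
Joint ranges: [-163.93, 163.93], [-17.29, 119.83], [-79.2, 71.16], [3.27, 140.29], [-89.18, 269.18], [5.43, 117.66], [-154.24, 154.24]. Speed limits (degrees/s): [147.25, 147.25, 180, 180, 180, 180, 180].

### API

Orientations are given as [roll, pitch, yaw] about the fixed x, y, z axes, in that order (R = Rz(yaw) Ry(pitch) Rx(roll)).
In Python, from cell import monitor, read_camera, camera_info, env, look_for gives the robot as it stands.
- The arm moves only by the tool servo_tool, never from a script. Its argument "commands" is one flat list of numbers, 6 for each row, row after row: the shift along the tool's x, y, z in mm, then the turn, a rotation vector about the tool's x, y, z in degrees. A call has 1 to 10 rows; each row shifts and turns the commanded pose from where the row before left it, along the tool's axes as they then stand; what a row does not reach is not made up. A row lasts 1/10 s, in which the tool goes at most 50 mm and 8.59 degrees, less where a joint would pass 70% of its speed; a pose out of reach is approached as far as the arm can. A call is refused whole if a number of a shift passes 50 or a number of a turn 8.59, either way. A call with a gripper value outside its range is refused whole. "jaw" is the finger opening in mm, from 0 to 87, set as the call begins (left out, the last holds). The fingers move at their own pace and stop on an object; "newtons" is the grip in N (left out, the last holds). Time passes only in rows, so rows that do not move let the fingers close. It gives the time, the measured TCP pose, the force and the opening at its end, in the units of the state.
- monitor.get_obs(): the state, without advancing time (a new reading comes with each control period).
- read_camera(name): name is "scene" or "top"; returns (picture, depth): 384x512x3 uint8, red, green, blue; 384x512 float32, m along the optical axis (not along the pixel's ray), 0 where there is no reading.
- camera_info(name): a dict with "camera_matrix" (3x3 intrinsics, pixels), "k1" (the pictures are not rectified: a ray, as slopes to the right and down, at radius r is drawn at 1 + k1 r^2 times it, then the intrinsics apply), "R" (3x3) and "t" (3): a world point X has camera coordinates R X + t. Camera axes: x right, y down, z forward; pixel columns grow to the right and rows downward; lengths in m; the calibration is good to about 2 mm. A picture is of the moment at which its call begins. camera_info takes no time and is no camera call.
- env.sign_off(): hands the job in, once; it reports no verdict.
Trained networks look in the newest picture that a camera, given by its name, has taken for a name from the list of things; names that differ only in an ending like _2 or _b are one class to them, and where a whole thing is asked for, a point or a joint stands for the part that bears it (a point fixed in the world has none). Each returns a list of dicts, best first, with "conf" (0 to 1); they miss things now and then, are a little off and sometimes report something else, mostly with a low value. They report only what shows in the picture. A call takes as long as a camera call. They do not tell look-alikes from the thing itself.
- look_for(camera, label): "box" ([left, top, width, height] in pixels, round what is visible of it).
The state is a dict: "time_s": time; "qpos": joint angles; "joint_velocities": joint speeds; "effort": joint torques, N m; "tool_pos": TCP position; "tool_rot": TCP orientation; "force": force on the tool from outside, world axes, zero at the start; "wrist_torque": the same for the moment, N m; "grip_width": finger opening in m.
Only numpy, scipy, OpenCV 4.12 (cv2) and the standard library are available. Lean on these libraries where they do the work, as an engineer would, in place of code of your own. Each camera call takes 0.05 s, during which the arm holds its last target.

## Working session

There is one attempt and no reset: what is moved stays moved. The work goes in short steps, Python scripts to look and compute and a tool call to move; the robot and the scene stay as the last step left them, time stands still between calls to the robot, and variables do not carry over. Pictures are saved under pics/ and viewed, and the job is handed in when it is done.

Besides the shell and the picture viewer there is one more tool, called after ">>>" as name(argument=value, ...) on one line, values as JSON. servo_tool: Moves the arm, as the interface text tells. Its arguments: {"type":"object","properties":{"commands":{"type":"array","items":{"type":"number"}},"jaw":{"type":"number"},"newtons":{"type":"number"}},"required":["commands"]}

```bash
ls; mkdir -p pics
cat > h.py <<'E'
from cell import monitor, read_camera, camera_info, env, look_for
import numpy as np, cv2
from scipy.spatial.transform import Rotation as Ro
def bp(cam,u,v,z):
    "pixel -> world point on plane z"
    c=camera_info(cam);K=np.array(c['camera_matrix'],float);R=np.array(c['R']);t=np.array(c['t'])
    p=cv2.undistortPoints(np.array([[[u,v]]],float),K,np.array([c['k1'],0,0,0],float))[0,0]
    d=R.T@np.array([p[0],p[1],1]);o=-R.T@t
    return o+d*(z-o[2])/d[2]
def proj(cam,P):
    c=camera_info(cam)
    q,_=cv2.projectPoints(np.array(P,float).reshape(-1,3),cv2.Rodrigues(np.array(c['R'],float))[0],np.array(c['t'],float),np.array(c['camera_matrix'],float),np.array([c['k1'],0,0,0],float))
    return q[:,0]
E
python3 - <<'E'
from h import *
for c in("scene","top"):
    p,d=read_camera(c);np.savez(f"pics/{c}0.npz",p=p,d=d)
    cv2.imwrite(f"pics/{c}0.png",cv2.resize(p[:,:,::-1],(800,600)))
    i=camera_info(c);print(c,i['k1'],np.round(np.array(i['camera_matrix']),1).tolist(),np.round(-np.array(i['R']).T@i['t'],3),np.round(i['R'],2).tolist())
    for l in("fixture","tray","clamp_1","rivet_1"):
        print(l,[(np.round(x['box']).tolist(),round(x['conf'],2)) for x in look_for(c,l)][:6])
print(monitor.get_obs())
E
```

```text
pics
scene 0.0025084622908398474 [[349.3, 0.0, 252.6], [0.0, 349.3, 190.2], [0.0, 0.0, 1.0]] [ 1.242 -0.181  0.758] [[0.28, 0.96, 0.02], [0.64, -0.17, -0.75], [-0.72, 0.23, -0.66]]
fixture [([181.0, 199.0, 89.0, 40.0], 0.57)]
tray [([261.0, 128.0, 55.0, 36.0], 0.97), ([348.0, 206.0, 86.0, 68.0], 0.67), ([288.0, 162.0, 68.0, 54.0], 0.57), ([182.0, 192.0, 88.0, 45.0], 0.39)]
clamp_1 [([177.0, 192.0, 91.0, 47.0], 0.86)]
rivet_1 [([182.0, 198.0, 90.0, 38.0], 0.59), ([289.0, 165.0, 66.0, 49.0], 0.33), ([87.0, 240.0, 23.0, 25.0], 0.17)]
top -0.11179099709745119 [[421.7, 0.0, 257.7], [0.0, 421.7, 192.2], [0.0, 0.0, 1.0]] [0.39  0.043 1.319] [[0.02, -1.0, -0.02], [-1.0, -0.01, -0.1], [0.1, 0.02, -1.0]]
fixture [([249.0, 165.0, 91.0, 57.0], 0.7)]
tray [([163.0, 170.0, 48.0, 67.0], 0.89), ([137.0, 95.0, 45.0, 63.0], 0.73), ([84.0, 208.0, 53.0, 64.0], 0.72), ([165.0, 254.0, 52.0, 63.0], 0.69)]
clamp_1 [([251.0, 167.0, 88.0, 55.0], 0.96)]
rivet_1 [([247.0, 165.0, 89.0, 57.0], 0.93)]
{'time_s': 0.5, 'qpos': array([64.23327908, 18.39393654, -4.01521989, 83.10964574,  1.29506936,
       78.54025879, -3.26095219]), 'joint_velocities': array([-0.10361292, -0.04306757, -0.01235159, -0.11132494,  0.04342828,
        0.06448827,  0.04093159]), 'effort': array([-4.72945067e-04, -4.90604532e+01, -4.02704012e-01, -3.12465155e+01,
       -6.37368509e-02,  3.46238818e-02,  3.13988971e-05]), 'tool_pos': array([ 0.29075327, -0.58135318,  0.22254519]), 'tool_rot': array([1.79998706e+02, 3.12044277e-03, 2.65737899e+01]), 'force': array([-0.11793244, -0.13180429, -0.1601571 ]), 'wrist_torque': array([-0.02662947,  0.00681215, -0.02621221]), 'grip_width': 0.08704301956019261}
```

View pics/scene0.png

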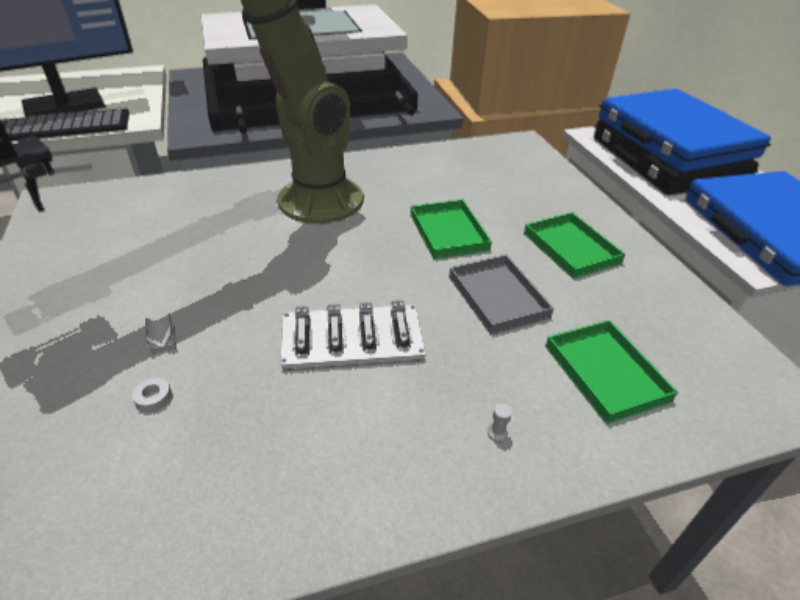

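View pics/top0.png

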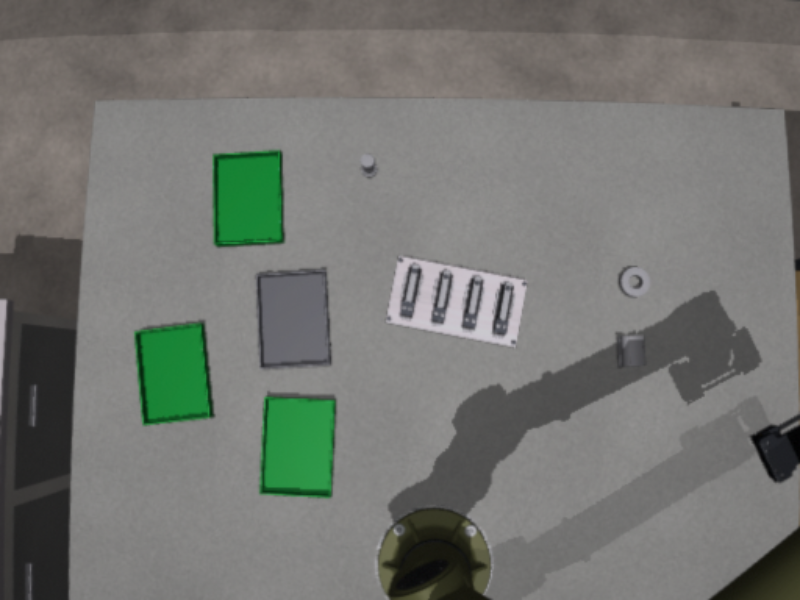

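The grey tray is at about (295,318) in the top view (scaled) and the green look-alikes are at (248,198), (174,372) and (298,445). The fixture is at (457,301). Next I fit both from segmentation in the top picture.

Run:
```python
from h import *
z=np.load("pics/top0.npz");p=z['p'];d=z['d']
crop=p[155:230,240:345];cv2.imwrite("pics/fx.png",cv2.resize(crop[:,:,::-1],None,fx=7.5,fy=7.5,interpolation=cv2.INTER_CUBIC))
z2=np.load("pics/scene0.npz")['p'];cv2.imwrite("pics/fxs.png",cv2.resize(z2[185:245,170:280][:,:,::-1],None,fx=7,fy=7,interpolation=cv2.INTER_CUBIC))
# fixture: bright
m=(p.min(2)>195).astype(np.uint8);m[:150]=0;m[235:]=0;m[:,:240]=0;m[:,345:]=0
m=cv2.morphologyEx(m,cv2.MORPH_CLOSE,np.ones((3,3)))
cs,_=cv2.findContours(m,0,1);c=max(cs,key=cv2.contourArea)
P=np.array([bp("top",*q[0],.020)[:2] for q in c])
r=cv2.minAreaRect((P*1000).astype(np.float32));print("fixture",r)
# tray grey: outline by depth
c=camera_info("top")
K=np.array(c['camera_matrix']);R=np.array(c['R']);t=np.array(c['t'])
v,u=np.mgrid[:384,:512];un=cv2.undistortPoints(np.stack([u,v],-1).reshape(-1,1,2).astype(float),K,np.array([c['k1'],0,0,0])).reshape(384,512,2)
X=np.concatenate([un,np.ones((384,512,1))],2)*d[...,None];W=(X-t)@R
np.save("pics/W.npy",W)
H=W[...,2]
sub=(H>.018)&(H<.04);sub[:, :150]=0;sub[:,222:]=0;sub[:160]=0;sub[245:]=0
q=W[sub][:,:2]*1000;print(len(q));print("tray rim pts",cv2.minAreaRect(q.astype(np.float32)))
s2=(H>.012)&(H<.08);s2[:,:240]=0;s2[:,345:]=0;s2[:155]=0;s2[230:]=0
q=W[s2][:,:2]*1000;print("fix depth",cv2.minAreaRect(q.astype(np.float32)),np.median(W[s2][:,2]))
```

```text
fixture ((480.13995361328125, -88.28730773925781), (78.16584014892578, 39.204185485839844), 5.013818264007568)
337
tray rim pts ((475.8069152832031, 289.0016784667969), (190.87644958496094, 139.3977508544922), 4.6334404945373535)
fix depth ((517.4449462890625, -36.402130126953125), (263.38458251953125, 136.92572021484375), 79.89826965332031) 0.021180045322799435
```

View pics/fx.png

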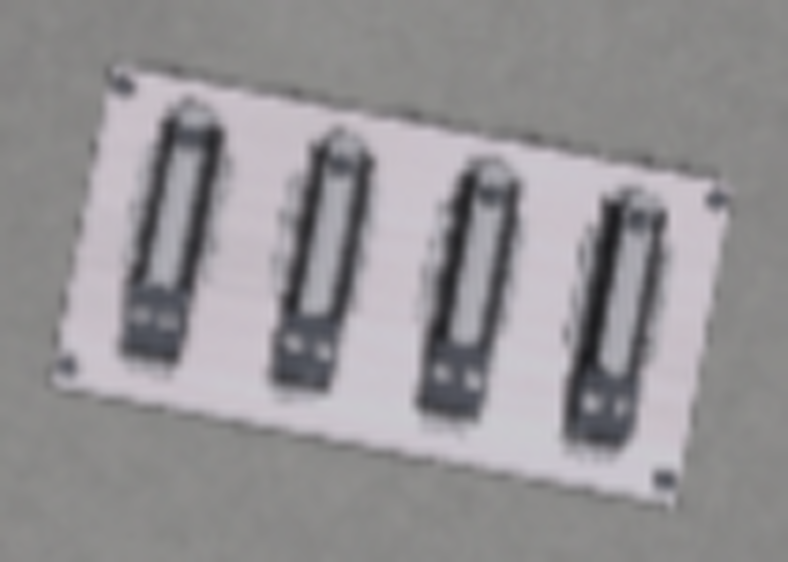

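View pics/fxs.png

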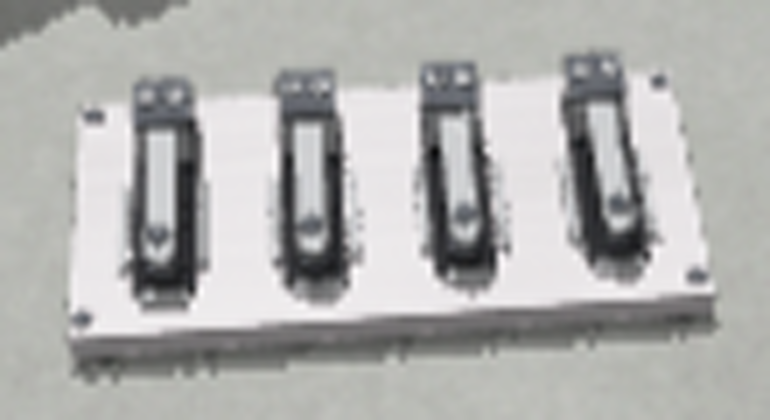

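Run:
```python
from h import *
c0=np.array([.5174,-.0364]);a=np.radians(-10.1);Rz=np.array([[np.cos(a),-np.sin(a)],[np.sin(a),np.cos(a)]])
def w(x,y,z):
    return [*(c0+Rz@[x/1000,y/1000]),z/1000]
for cam,f,(v0,v1,u0,u1),s in(("top","top0",(155,230,240,345),7.5),("scene","scene0",(185,245,170,280),7)):
    im=np.load(f"pics/{f}.npz")['p'][v0:v1,u0:u1,::-1]
    im=cv2.resize(im,None,fx=s,fy=s,interpolation=cv2.INTER_CUBIC)
    def D(pts,col):
        q=(proj(cam,pts)-[u0,v0]+.5)*s
        cv2.polylines(im,[q.astype(int).reshape(-1,1,2)],True,col,1)
    D([w(x,y,20) for x,y in((-68,-131),(68,-131),(68,131),(-68,131))],(0,0,255))
    for k in range(4):
        y=93-62*k
        D([w(-35+x,y+yy,51) for x,yy in((-13,-12),(13,-12),(13,12),(-13,12))],(0,255,0))
        D([w(x,y+yy,26) for x,yy in((-50,-13),(50,-13),(50,13),(-50,13))],(255,255,0))
        D([w(40+5*np.cos(t),y+5*np.sin(t),49) for t in np.linspace(0,6.3,20)],(255,0,255))
    cv2.imwrite(f"pics/ov_{cam}.png",im)
```

```text
(no output)
```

View pics/ov_top.png

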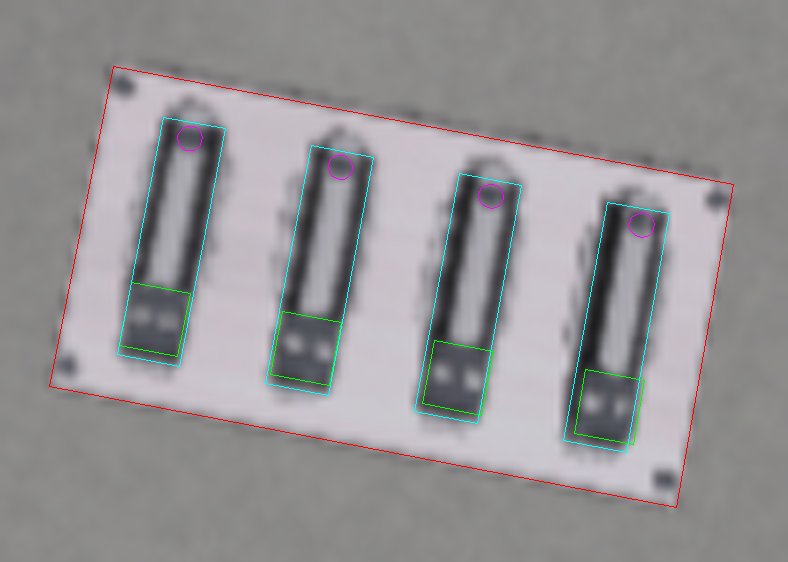

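View pics/ov_scene.png

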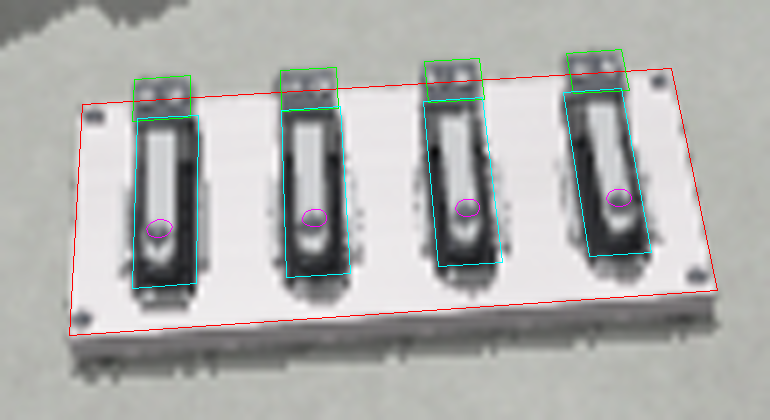

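The projected model (fixture centre (0.5174, −0.0364), yaw −10.1°) fits both pictures within about 1 px. The dark rivet spots lie about 2 mm further to +x, for example at about (640,213) in the top crop for nest 4. I now work out the move to rivet 4.

```bash
cat >> h.py <<'E'
c0=np.array([.5174,-.0364]);a=np.radians(-10.1);Rz=np.array([[np.cos(a),-np.sin(a)],[np.sin(a),np.cos(a)]])
def fx(x,y): return c0+Rz@[x/1000,y/1000]
def delta(xy,z):
    o=monitor.get_obs();R=Ro.from_euler('xyz',o['tool_rot'],degrees=True)
    return np.round(1000*R.inv().apply(np.array([*xy,z])-o['tool_pos']),1)
E
python3 - <<'E'
from h import *
for k in range(4): print(k+1,fx(41.5,93-62*k),fx(-35,93-62*k))
print(delta(fx(41.5,-93),.10))
R=Ro.from_euler('xyz',[180,0,-10.1],degrees=True);o=monitor.get_obs()
print(1000*R.inv().apply(np.array([*fx(41.5,-93),.1])-o['tool_pos']))
E
```

```text
1 [0.57456599 0.04788108] [0.49925149 0.06129663]
2 [ 0.56369325 -0.01315812] [4.88378757e-01 2.57433992e-04]
3 [ 0.55282051 -0.07419732] [ 0.47750602 -0.06078176]
4 [ 0.54194778 -0.13523651] [ 0.46663328 -0.12182096]
[ 424.2 -286.6  122.5]
[ 169.06777322 -483.25443747  122.54519348]
```

>>> servo_tool(commands=[0,0,10,0,0,7.3,0,0,10,0,0,7.3,0,0,10,0,0,7.3,0,0,10,0,0,7.3,0,0,10,0,0,7.4], jaw=0, newtons=20)

```text
time_s: 1.0
tool_pos: [0.2908, -0.5814, 0.1723]
tool_rot: [180.0, -0.0, -10.3]
force: [0.9, 0.0, -0.6]
grip_width: 0.0551
```

>>> servo_tool(commands=[14,-40,0,0,0,0,14,-40,0,0,0,0,14,-40,0,0,0,0,14,-40,0,0,0,0,14,-40,0,0,0,0,14,-40,0,0,0,0,14,-40,0,0,0,0,14,-40,0,0,0,0,14,-40,0,0,0,0,14,-40,0,0,0,0])

```text
time_s: 2.0
tool_pos: [0.4989, -0.2104, 0.1729]
tool_rot: [180.0, -0.0, -10.0]
force: [0.5, 0.6, -0.3]
grip_width: 0.0002
```

```bash
python3 -c "
from h import *
print(delta(fx(41.5,-93),.06));o=monitor.get_obs();print(o['tool_pos'],o['tool_rot'],o['force'],o['grip_width'])"
```

```text
[ 29.2 -81.5 112.9]
[ 0.498941   -0.21037653  0.17291771] [ 1.79972429e+02 -4.53741613e-02 -1.00372019e+01] [ 0.4657438   0.62557257 -0.30590305] 0.0002187623783301688
```

>>> servo_tool(commands=[10,-27,20,0,0,0,10,-27,25,0,0,0,9,-27,25,0,0,0,0,0,25,0,0,0,0,0,14,0,0,0,0,0,4,0,0,0,0,0,0,0,0,0,0,0,0,0,0,0,0,0,0,0,0,0])

```text
time_s: 2.9
tool_pos: [0.5417, -0.138, 0.0609]
tool_rot: [180.0, -0.1, -10.1]
force: [0.4, -0.1, -0.2]
grip_width: 0.0002
```

Run:
```python
from h import *
print(delta(fx(41.5,-93),.05));o=monitor.get_obs();print(o['tool_pos'],o['tool_rot'],o['force'],o['grip_width'])
for c,(v0,v1,u0,u1),s in(("top",(155,230,240,345),7),("scene",(175,250,170,280),7)):
    p,d=read_camera(c);cv2.imwrite(f"pics/p4_{c}.png",cv2.resize(p[v0:v1,u0:u1,::-1],None,fx=s,fy=s,interpolation=cv2.INTER_CUBIC))
```

```text
[-0.3 -2.7 10.9]
[ 0.54174359 -0.13798216  0.06091981] [ 1.79969634e+02 -1.37290160e-01 -1.00911230e+01] [ 0.44680279 -0.14768548 -0.19370522] 0.00021924566310262892
```

View pics/p4_scene.png

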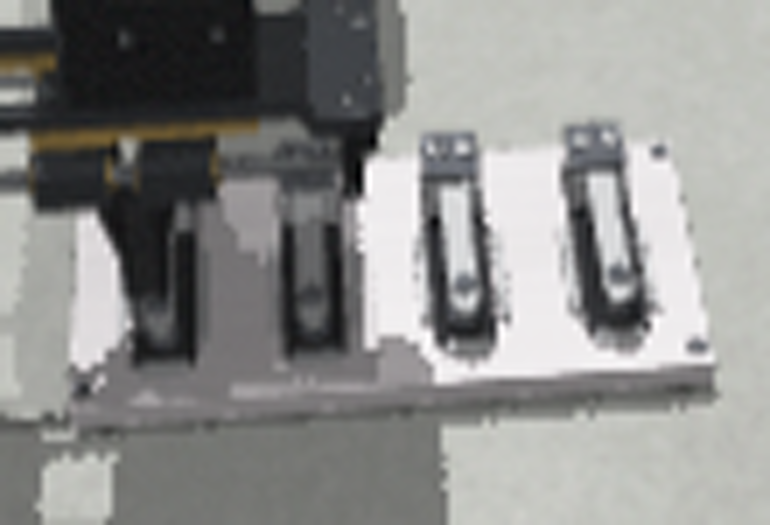

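The closed fingertips stand just above rivet 4, at about (150,300) in the crop and 2.7 mm to the −y side, so I correct that and go down.

>>> servo_tool(commands=[0,-2.5,4,0,0,0,0,0,4,0,0,0,0,0,1,0,0,0,0,0,0,0,0,0])

```text
time_s: 3.4
tool_pos: [0.5411, -0.1345, 0.0501]
tool_rot: [-180.0, 0.0, -10.0]
force: [-0.6, 0.6, -0.9]
grip_width: 0.0005
```

>>> servo_tool(commands=[0,0,1,0,0,0,0,0,1,0,0,0,0,0,1,0,0,0,0,0,0,0,0,0])

```text
time_s: 3.8
tool_pos: [0.5415, -0.1347, 0.0477]
tool_rot: [180.0, -0.0, -10.0]
force: [-0.3, -0.0, 2.0]
grip_width: 0.0003
```

>>> servo_tool(commands=[0,0,1,0,0,0,0,0,1,0,0,0,0,0,0,0,0,0])

```text
time_s: 4.1
tool_pos: [0.5416, -0.1347, 0.0458]
tool_rot: [180.0, -0.0, -10.0]
force: [-0.9, 0.5, 2.9]
grip_width: 0.0008
```

>>> servo_tool(commands=[0,0,1,0,0,0,0,0,0,0,0,0])

```text
time_s: 4.3
tool_pos: [0.5416, -0.1347, 0.0453]
tool_rot: [180.0, -0.0, -10.0]
force: [-1.5, 0.3, 7.8]
grip_width: 0.0006
```

>>> servo_tool(commands=[0,0,1,0,0,0,0,0,0,0,0,0])

```text
time_s: 4.5
tool_pos: [0.5417, -0.1347, 0.0449]
tool_rot: [180.0, -0.0, -10.0]
force: [-3.7, 1.7, 11.0]
grip_width: 0.0005
```

>>> servo_tool(commands=[0,0,0.5,0,0,0,0,0,0,0,0,0])

```text
time_s: 4.7
tool_pos: [0.5417, -0.1347, 0.0448]
tool_rot: [180.0, -0.0, -10.0]
force: [-4.3, 1.2, 12.5]
grip_width: 0.0003
```

>>> servo_tool(commands=[0,0,0,0,0,0,0,0,0,0,0,0,0,0,0,0,0,0,0,0,0,0,0,0,0,0,0,0,0,0])

```text
time_s: 5.2
tool_pos: [0.5417, -0.1347, 0.0448]
tool_rot: [180.0, -0.0, -10.0]
force: [-4.3, 1.0, 12.2]
grip_width: 0.0002
```

>>> servo_tool(commands=[0,0,-1,0,0,0,0,0,-2,0,0,0,0,0,-4,0,0,0,0,0,-8,0,0,0,0,-20,-8,0,0,0,0,-22,0,0,0,0,0,-20,0,0,0,0,0,0,0,0,0,0,0,0,0,0,0,0])

```text
time_s: 6.1
tool_pos: [0.5519, -0.0739, 0.066]
tool_rot: [180.0, 0.0, -10.0]
force: [0.8, -0.7, 0.3]
grip_width: 0.0004
```

Run:
```python
from h import *
print(delta(fx(41.5,-31),.051));o=monitor.get_obs();print(o['tool_pos'],o['tool_rot'],o['force'],o['time_s'])
```

```text
[ 0.9  0.1 15. ]
[ 0.55193787 -0.07392709  0.06597889] [ 1.79960756e+02  1.96262917e-02 -9.97946974e+00] [ 0.78994535 -0.74937028  0.34503819] 6.1
```

>>> servo_tool(commands=[1,0,6,0,0,0,0,0,6,0,0,0,0,0,2.5,0,0,0,0,0,0,0,0,0,0,0,0,0,0,0])

```text
time_s: 6.6
tool_pos: [0.553, -0.074, 0.0514]
tool_rot: [180.0, 0.0, -10.0]
force: [0.6, 0.3, 0.3]
grip_width: 0.0003
```

>>> servo_tool(commands=[0,0,1,0,0,0,0,0,1,0,0,0,0,0,1,0,0,0,0,0,0,0,0,0,0,0,0,0,0,0])

```text
time_s: 7.1
tool_pos: [0.5534, -0.0738, 0.0487]
tool_rot: [180.0, -0.0, -10.0]
force: [0.7, -0.5, 1.6]
grip_width: 0.0006
```

>>> servo_tool(commands=[0,0,1,0,0,0,0,0,1,0,0,0,0,0,0,0,0,0,0,0,0,0,0,0])

```text
time_s: 7.5
tool_pos: [0.5534, -0.0739, 0.0468]
tool_rot: [180.0, -0.0, -10.0]
force: [0.3, -1.3, 2.7]
grip_width: 0.0005
```

>>> servo_tool(commands=[0,0,1,0,0,0,0,0,0,0,0,0,0,0,0,0,0,0])

```text
time_s: 7.8
tool_pos: [0.5535, -0.0738, 0.0458]
tool_rot: [180.0, -0.0, -10.0]
force: [1.6, -0.1, 2.8]
grip_width: 0.0004
```

>>> servo_tool(commands=[0,0,1,0,0,0,0,0,0,0,0,0,0,0,0,0,0,0])

```text
time_s: 8.1
tool_pos: [0.5535, -0.0738, 0.0447]
tool_rot: [180.0, -0.0, -10.0]
force: [1.6, -1.6, 3.8]
grip_width: -0.0
```

>>> servo_tool(commands=[0,0,1,0,0,0,0,0,0,0,0,0,0,0,0,0,0,0])

```text
time_s: 8.4
tool_pos: [0.5534, -0.0738, 0.0437]
tool_rot: [180.0, -0.0, -10.0]
force: [1.8, -0.4, 5.3]
grip_width: 0.0006
```

>>> servo_tool(commands=[0,0,1,0,0,0,0,0,0,0,0,0,0,0,0,0,0,0])

```text
time_s: 8.7
tool_pos: [0.5535, -0.0739, 0.043]
tool_rot: [180.0, -0.0, -10.0]
force: [1.4, -1.2, 5.6]
grip_width: 0.0006
```

>>> servo_tool(commands=[0,0,1,0,0,0,0,0,0,0,0,0])

```text
time_s: 8.9
tool_pos: [0.5535, -0.0738, 0.0426]
tool_rot: [180.0, -0.0, -10.0]
force: [-0.6, -0.3, 10.0]
grip_width: 0.0
```

>>> servo_tool(commands=[0,0,0.5,0,0,0,0,0,0,0,0,0,0,0,0,0,0,0,0,0,0,0,0,0,0,0,0,0,0,0,0,0,0,0,0,0])

```text
time_s: 9.5
tool_pos: [0.5536, -0.0739, 0.0425]
tool_rot: [180.0, -0.1, -10.0]
force: [-1.1, -1.0, 12.5]
grip_width: 0.0003
```

>>> servo_tool(commands=[0,0,-1,0,0,0,0,0,-3,0,0,0,0,0,-5,0,0,0,0,0,-8,0,0,0,0,-20,-8,0,0,0,0,-22,0,0,0,0,0,-20,0,0,0,0,0,0,0,0,0,0,0,0,0,0,0,0])

```text
time_s: 10.4
tool_pos: [0.563, -0.0129, 0.0655]
tool_rot: [180.0, 0.1, -10.0]
force: [1.0, 1.0, -0.5]
grip_width: 0.0001
```

Run:
```python
from h import *
print(delta(fx(41.5,31),.051));o=monitor.get_obs();print(o['tool_pos'],o['tool_rot'],o['force'],o['time_s'])
```

```text
[ 0.8  0.1 14.5]
[ 0.56297144 -0.01288116  0.06551953] [ 1.79951329e+02  1.09881736e-01 -9.96622482e+00] [ 0.97569355  1.00301244 -0.49128642] 10.4
```

Nests 4 and 3 both read about 0.8 N/mm, so they are sound. Next is nest 2.

>>> servo_tool(commands=[1,0,6,0,0,0,0,0,6,0,0,0,0,0,2,0,0,0,0,0,0,0,0,0,0,0,0,0,0,0])

```text
time_s: 10.9
tool_pos: [0.5648, -0.0132, 0.0519]
tool_rot: [180.0, 0.0, -10.0]
force: [0.2, -0.7, -0.2]
grip_width: 0.0008
```

>>> servo_tool(commands=[0,0,1,0,0,0,0,0,1,0,0,0,0,0,1,0,0,0,0,0,0,0,0,0,0,0,0,0,0,0])

```text
time_s: 11.4
tool_pos: [0.565, -0.0129, 0.0491]
tool_rot: [180.0, -0.0, -10.0]
force: [-0.2, -0.5, 1.4]
grip_width: 0.0004
```

>>> servo_tool(commands=[0,0,1,0,0,0,0,0,1,0,0,0,0,0,0,0,0,0,0,0,0,0,0,0])

```text
time_s: 11.8
tool_pos: [0.5651, -0.0129, 0.0471]
tool_rot: [180.0, -0.0, -10.0]
force: [0.6, 0.5, 1.7]
grip_width: 0.0006
```

>>> servo_tool(commands=[0,0,1,0,0,0,0,0,0,0,0,0,0,0,0,0,0,0])

```text
time_s: 12.1
tool_pos: [0.5651, -0.0129, 0.0461]
tool_rot: [180.0, -0.0, -10.0]
force: [1.0, -0.5, 1.9]
grip_width: 0.0004
```

>>> servo_tool(commands=[0,0,1,0,0,0,0,0,0,0,0,0,0,0,0,0,0,0])

```text
time_s: 12.4
tool_pos: [0.5651, -0.0129, 0.0451]
tool_rot: [-180.0, -0.0, -10.0]
force: [1.0, -0.7, 2.4]
grip_width: 0.0003
```

>>> servo_tool(commands=[0,0,1,0,0,0,0,0,0,0,0,0,0,0,0,0,0,0])

```text
time_s: 12.7
tool_pos: [0.5651, -0.0129, 0.0441]
tool_rot: [180.0, -0.0, -10.0]
force: [1.8, -1.3, 2.1]
grip_width: 0.0003
```

>>> servo_tool(commands=[0,0,1,0,0,0,0,0,0,0,0,0,0,0,0,0,0,0])

```text
time_s: 13.0
tool_pos: [0.5651, -0.0129, 0.0431]
tool_rot: [180.0, -0.0, -10.0]
force: [1.2, 1.4, 2.1]
grip_width: 0.0006
```

>>> servo_tool(commands=[0,0,1,0,0,0,0,0,0,0,0,0,0,0,0,0,0,0])

```text
time_s: 13.3
tool_pos: [0.565, -0.0129, 0.0421]
tool_rot: [180.0, -0.0, -10.0]
force: [1.0, -0.1, 2.8]
grip_width: 0.0007
```

>>> servo_tool(commands=[0,0,1,0,0,0,0,0,0,0,0,0,0,0,0,0,0,0])

```text
time_s: 13.6
tool_pos: [0.565, -0.0129, 0.0411]
tool_rot: [180.0, -0.0, -10.0]
force: [0.7, 0.1, 3.3]
grip_width: 0.0004
```

Nest 2 reads 8.9 mm at about 3.4 N, or 0.4 N/mm, so it is soft. I continue to its stop.

>>> servo_tool(commands=[0,0,1,0,0,0,0,0,0,0,0,0,0,0,0,0,0,0])

```text
time_s: 13.9
tool_pos: [0.565, -0.0129, 0.0402]
tool_rot: [180.0, -0.0, -10.0]
force: [0.4, 0.3, 4.9]
grip_width: 0.0001
```

>>> servo_tool(commands=[0,0,1,0,0,0,0,0,0,0,0,0,0,0,0,0,0,0])

```text
time_s: 14.2
tool_pos: [0.5651, -0.0129, 0.0398]
tool_rot: [180.0, -0.0, -10.0]
force: [-0.2, -0.0, 10.0]
grip_width: 0.0006
```

>>> servo_tool(commands=[0,0,1,0,0,0,0,0,0,0,0,0,0,0,0,0,0,0])

```text
time_s: 14.5
tool_pos: [0.5651, -0.0129, 0.0395]
tool_rot: [180.0, -0.0, -10.0]
force: [-2.6, -0.1, 12.4]
grip_width: 0.0007
```

Now I hold, lift, and check nest 1 for certainty.

>>> servo_tool(commands=[0,0,0,0,0,0,0,0,0,0,0,0,0,0,0,0,0,0,0,0,0,0,0,0,0,0,0,0,0,0])

```text
time_s: 15.0
tool_pos: [0.5651, -0.0129, 0.0395]
tool_rot: [180.0, -0.0, -10.0]
force: [-1.7, -1.3, 13.5]
grip_width: 0.0002
```

>>> servo_tool(commands=[0,0,-1,0,0,0,0,0,-4,0,0,0,0,0,-7,0,0,0,0,0,-8,0,0,0,0,-20,-8,0,0,0,0,-22,0,0,0,0,0,-20,0,0,0,0,0,0,0,0,0,0,0,0,0,0,0,0])

```text
time_s: 15.9
tool_pos: [0.575, 0.0479, 0.0657]
tool_rot: [179.9, 0.1, -10.0]
force: [0.1, -0.3, 0.3]
grip_width: 0.0008
```

Run:
```python
from h import *
print(delta(fx(41.5,93),.051));o=monitor.get_obs();print(o['tool_pos'],o['tool_rot'],o['force'],o['time_s'])
```

```text
[-0.4  0.1 14.7]
[0.57501121 0.04792149 0.06569443] [ 1.79947823e+02  7.60941596e-02 -9.97190939e+00] [ 0.06711206 -0.31866814  0.33644093] 15.9
```

>>> servo_tool(commands=[0,0,6,0,0,0,0,0,6,0,0,0,0,0,2,0,0,0,0,0,0,0,0,0,0,0,0,0,0,0])

```text
time_s: 16.4
tool_pos: [0.5756, 0.0479, 0.0519]
tool_rot: [180.0, 0.0, -10.0]
force: [-0.4, -0.3, 0.1]
grip_width: 0.0007
```

>>> servo_tool(commands=[0,0,1,0,0,0,0,0,1,0,0,0,0,0,1,0,0,0,0,0,0,0,0,0,0,0,0,0,0,0])

```text
time_s: 16.9
tool_pos: [0.5759, 0.0482, 0.0492]
tool_rot: [180.0, -0.0, -10.0]
force: [0.9, 0.5, 0.2]
grip_width: 0.0006
```

>>> servo_tool(commands=[0,0,1,0,0,0,0,0,1,0,0,0,0,0,0,0,0,0,0,0,0,0,0,0])

```text
time_s: 17.3
tool_pos: [0.576, 0.0481, 0.0473]
tool_rot: [-180.0, -0.0, -10.0]
force: [1.3, 0.7, 2.2]
grip_width: 0.0005
```

>>> servo_tool(commands=[0,0,1,0,0,0,0,0,0,0,0,0,0,0,0,0,0,0])

```text
time_s: 17.6
tool_pos: [0.576, 0.0481, 0.0462]
tool_rot: [-180.0, -0.0, -10.0]
force: [0.9, 0.2, 3.5]
grip_width: 0.0006
```

>>> servo_tool(commands=[0,0,1,0,0,0,0,0,0,0,0,0,0,0,0,0,0,0])

```text
time_s: 17.9
tool_pos: [0.576, 0.0481, 0.0452]
tool_rot: [-180.0, -0.0, -10.0]
force: [2.0, 0.5, 2.7]
grip_width: 0.0001
```

>>> servo_tool(commands=[0,0,1,0,0,0,0,0,0,0,0,0,0,0,0,0,0,0])

```text
time_s: 18.2
tool_pos: [0.576, 0.0481, 0.0442]
tool_rot: [-180.0, -0.0, -10.0]
force: [2.1, -0.5, 3.7]
grip_width: 0.0006
```

>>> servo_tool(commands=[0,0,1,0,0,0,0,0,0,0,0,0,0,0,0,0,0,0])

```text
time_s: 18.5
tool_pos: [0.576, 0.0481, 0.0432]
tool_rot: [-180.0, -0.0, -10.0]
force: [1.8, -0.1, 5.1]
grip_width: 0.0007
```

>>> servo_tool(commands=[0,0,1,0,0,0,0,0,0,0,0,0,0,0,0,0,0,0])

```text
time_s: 18.8
tool_pos: [0.576, 0.0481, 0.0423]
tool_rot: [180.0, -0.0, -10.0]
force: [2.0, 0.6, 5.6]
grip_width: 0.0008
```

>>> servo_tool(commands=[0,0,1,0,0,0,0,0,0,0,0,0,0,0,0,0,0,0])

```text
time_s: 19.1
tool_pos: [0.5759, 0.0482, 0.0414]
tool_rot: [180.0, -0.0, -10.0]
force: [0.9, -0.6, 6.4]
grip_width: 0.0007
```

>>> servo_tool(commands=[0,0,0.7,0,0,0,0,0,0,0,0,0])

```text
time_s: 19.3
tool_pos: [0.5759, 0.0482, 0.0408]
tool_rot: [180.0, -0.0, -10.0]
force: [1.2, -1.6, 6.0]
grip_width: 0.0003
```

>>> servo_tool(commands=[0,0,0.7,0,0,0,0,0,0,0,0,0])

```text
time_s: 19.5
tool_pos: [0.5759, 0.0482, 0.0402]
tool_rot: [180.0, -0.0, -10.0]
force: [0.7, 0.1, 7.8]
grip_width: 0.0002
```

>>> servo_tool(commands=[0,0,0.7,0,0,0,0,0,0,0,0,0])

```text
time_s: 19.7
tool_pos: [0.5759, 0.0482, 0.0399]
tool_rot: [180.0, -0.0, -10.0]
force: [-0.3, -0.5, 10.8]
grip_width: 0.0004
```

>>> servo_tool(commands=[0,0,0.6,0,0,0,0,0,0,0,0,0])

```text
time_s: 19.9
tool_pos: [0.576, 0.0482, 0.0397]
tool_rot: [180.0, -0.0, -10.0]
force: [-1.2, -0.4, 12.6]
grip_width: 0.0006
```

Nest 1 reads 9.8 mm at about 7.4 N, so it is sound. Nest 2 is the soft one. I hold, lift and go above clamp 2.

>>> servo_tool(commands=[0,0,0,0,0,0,0,0,0,0,0,0,0,0,0,0,0,0,0,0,0,0,0,0,0,0,0,0,0,0])

```text
time_s: 20.4
tool_pos: [0.576, 0.0482, 0.0397]
tool_rot: [180.0, -0.0, -10.0]
force: [-1.9, -0.5, 13.1]
grip_width: 0.0001
```

>>> servo_tool(commands=[0,0,-1,0,0,0,0,0,-4,0,0,0,0,0,-15,0,0,0,0,0,-25,0,0,0,-15,12,-10,0,0,0,-20,17,0,0,0,0,-20,17,0,0,0,0,-20,16,0,0,0,0,0,0,0,0,0,0,0,0,0,0,0,0], jaw=46)

```text
time_s: 21.4
tool_pos: [0.4903, -0.0002, 0.0933]
tool_rot: [180.0, 0.0, -10.1]
force: [0.9, 0.3, 1.0]
grip_width: 0.0461
```

Run:
```python
from h import *
print(delta(fx(-34.5,31.5),.029));o=monitor.get_obs();print(o['tool_pos'],o['tool_rot'],o['force'],o['time_s'],o['grip_width'])
for c,(v0,v1,u0,u1),s in(("top",(155,230,240,345),7),("scene",(160,250,170,280),6)):
    p,d=read_camera(c);cv2.imwrite(f"pics/c2_{c}.png",cv2.resize(p[v0:v1,u0:u1,::-1],None,fx=s,fy=s,interpolation=cv2.INTER_CUBIC))
```

```text
[-1.4 -0.6 64.3]
[ 4.90331403e-01 -1.73533362e-04  9.32734587e-02] [ 1.79974788e+02  4.87551838e-02 -1.00820340e+01] [0.91086141 0.25961928 1.02256031] 21.4 0.04605996785359981
```

View pics/c2_scene.png

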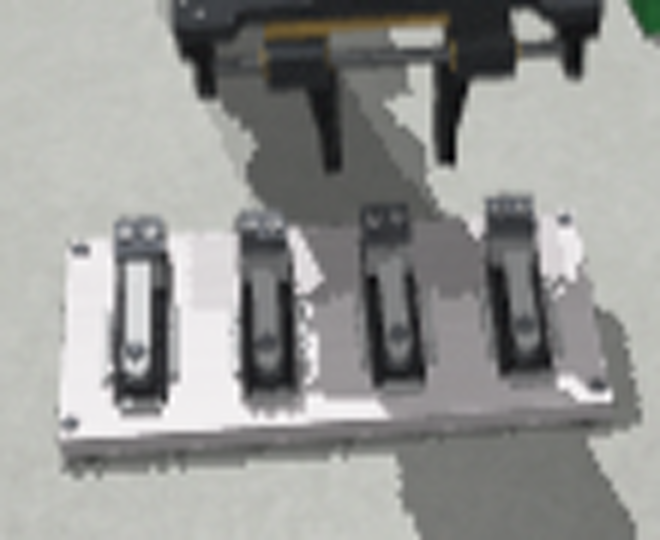

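The open fingers, at (333,165) and (445,160), straddle clamp 2 at (385,218), the third from the left. I go down and grip.

>>> servo_tool(commands=[-1.5,-0.5,15,0,0,0,0,0,20,0,0,0,0,0,15,0,0,0,0,0,8,0,0,0,0,0,4,0,0,0,0,0,1.5,0,0,0,0,0,0,0,0,0,0,0,0,0,0,0])

```text
time_s: 22.3
tool_pos: [0.4903, 0.001, 0.0305]
tool_rot: [-180.0, -0.1, -10.0]
force: [0.4, -0.4, -0.2]
grip_width: 0.0461
```

>>> servo_tool(commands=[0,0,0,0,0,0,0,0,0,0,0,0,0,0,0,0,0,0,0,0,0,0,0,0,0,0,0,0,0,0,0,0,0,0,0,0], jaw=10, newtons=25)

```text
time_s: 22.9
tool_pos: [0.4897, 0.0006, 0.03]
tool_rot: [180.0, -0.0, -10.0]
force: [-0.9, -1.0, 2.6]
grip_width: 0.024
```

>>> servo_tool(commands=[0,0,-2,0,0,0,0,0,-4,0,0,0,0,0,-6,0,0,0,0,0,-10,0,0,0,0,0,-15,0,0,0,0,0,-20,0,0,0,0,0,-15,0,0,0,0,0,0,0,0,0,0,0,0,0,0,0])

```text
time_s: 23.8
tool_pos: [0.4898, 0.0009, 0.1021]
tool_rot: [180.0, -0.1, -10.0]
force: [0.8, -0.1, -2.2]
grip_width: 0.0237
```

Run:
```python
from h import *
o=monitor.get_obs();print(o['tool_pos'],o['tool_rot'],o['force'],o['time_s'],o['grip_width'])
p,d=read_camera("scene");cv2.imwrite("pics/lift.png",cv2.resize(p[110:260,160:360,::-1],None,fx=4,fy=4,interpolation=cv2.INTER_CUBIC))
# target: tray centre (.4758,.2890) yaw 4.63; clamp at -35 along
a=np.radians(4.63);t=np.array([.4758,.2890])-.035*np.array([np.cos(a),np.sin(a)])
print(t)
R=Ro.from_euler('xyz',[180,0,-10],degrees=True);print(1000*R.inv().apply(np.array([*t,.1])-o['tool_pos']))
```

```text
[0.48979681 0.00087442 0.10212826] [ 1.79989182e+02 -5.02015016e-02 -1.00246826e+01] [ 0.82969059 -0.08085939 -2.18654064] 23.8 0.023745477023901288
[0.44091421 0.28617477]
[ -97.68185104 -272.47762695    2.12825729]
```

View pics/lift.png

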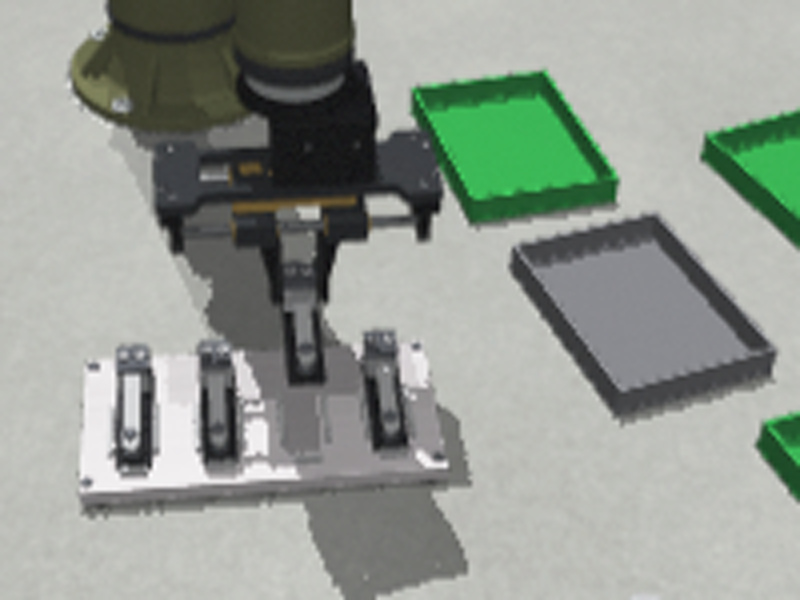

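The contact hangs level in the jaws and nests 1, 3 and 4 are undisturbed. The grey tray at (645,310) in the crop is the target; the others are green. I carry the contact over.

>>> servo_tool(commands=[-4,-12,0,0,0,0,-8,-22,0,0,0,0,-11,-31,0,0,0,0,-13,-36,0,0,0,0,-13,-36,0,0,0,0,-13,-36,0,0,0,0,-13,-36,0,0,0,0,-11,-31,0,0,0,0,-8,-22,0,0,0,0,-4,-10,0,0,0,0])

```text
time_s: 24.85
tool_pos: [0.4382, 0.2893, 0.1012]
tool_rot: [-179.9, 0.1, -9.8]
force: [-0.5, -0.7, -1.4]
grip_width: 0.0238
```

>>> servo_tool(commands=[0,0,0,0,0,-3,0,0,0,0,0,-5,0,0,0,0,0,-5,0,0,0,0,0,-1.6,0,0,0,0,0,0,0,0,0,0,0,0])

```text
time_s: 25.45
tool_pos: [0.4404, 0.2854, 0.1016]
tool_rot: [180.0, 0.0, 4.5]
force: [0.3, -0.6, -1.1]
grip_width: 0.0238
```

Run:
```python
from h import *
o=monitor.get_obs();print(o['tool_pos'],o['tool_rot'],o['force'],o['time_s'],o['grip_width'])
print(delta([.441,.286],.014))
```

```text
[0.44042506 0.28542417 0.10158742] [1.79977682e+02 2.53465687e-02 4.46649883e+00] [ 0.28029914 -0.55398035 -1.11270224] 25.45 0.023757434333231853
[ 0.7 -0.6 87.6]
```

Next I descend quickly at first and then slowly, leaving the last few mm to be done on force.

>>> servo_tool(commands=[0.5,0,10,0,0,0,0,0,20,0,0,0,0,0,20,0,0,0,0,0,15,0,0,0,0,0,10,0,0,0,0,0,5,0,0,0,0,0,3,0,0,0,0,0,0,0,0,0,0,0,0,0,0,0])

```text
time_s: 26.35
tool_pos: [0.4415, 0.2862, 0.0194]
tool_rot: [-180.0, -0.1, 4.6]
force: [0.4, 0.5, -1.4]
grip_width: 0.0237
```

Run:
```python
from h import *
p,d=read_camera("scene");cv2.imwrite("pics/low.png",cv2.resize(p[100:240,250:400,::-1],None,fx=5,fy=4,interpolation=cv2.INTER_CUBIC))
```

```text
(no output)
```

View pics/low.png

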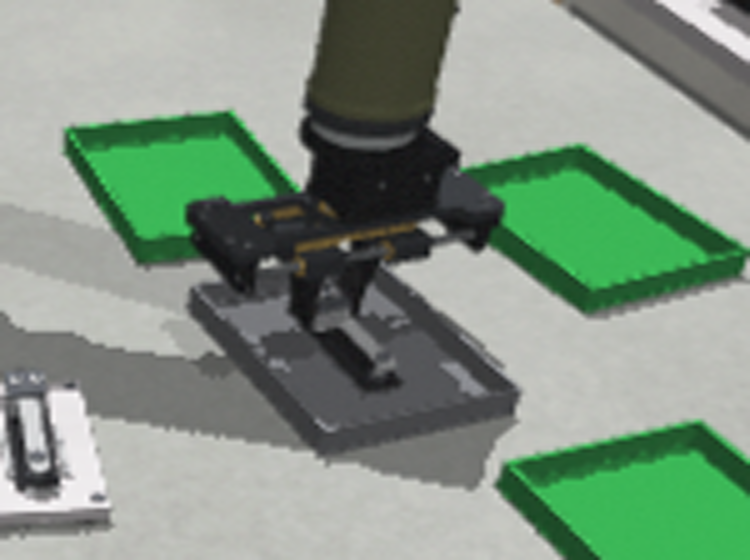

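The contact is inside the grey tray, just above the floor, at about (355,350).

>>> servo_tool(commands=[0,0,1,0,0,0,0,0,1,0,0,0,0,0,1,0,0,0,0,0,0,0,0,0,0,0,0,0,0,0])

```text
time_s: 26.9
tool_pos: [0.441, 0.2858, 0.0157]
tool_rot: [180.0, 0.0, 4.6]
force: [-0.8, 0.5, -0.8]
grip_width: 0.0236
```

>>> servo_tool(commands=[0,0,0.8,0,0,0,0,0,0.7,0,0,0,0,0,0,0,0,0,0,0,0,0,0,0])

```text
time_s: 27.3
tool_pos: [0.441, 0.2859, 0.0143]
tool_rot: [180.0, 0.0, 4.6]
force: [0.3, -0.1, -2.2]
grip_width: 0.0239
```

>>> servo_tool(commands=[0,0,0.5,0,0,0,0,0,0.5,0,0,0,0,0,0,0,0,0,0,0,0,0,0,0])

```text
time_s: 27.7
tool_pos: [0.4411, 0.2859, 0.014]
tool_rot: [180.0, -0.0, 4.6]
force: [-1.3, -1.4, 5.4]
grip_width: 0.0238
```

On the floor (fz went from −1.5 to +5 N). I back off slightly and release.

>>> servo_tool(commands=[0,0,-0.5,0,0,0,0,0,0,0,0,0])

```text
time_s: 27.9
tool_pos: [0.4411, 0.2859, 0.014]
tool_rot: [180.0, -0.0, 4.6]
force: [-1.2, -0.8, 2.9]
grip_width: 0.0235
```

>>> servo_tool(commands=[0,0,0,0,0,0,0,0,0,0,0,0,0,0,0,0,0,0,0,0,0,0,0,0,0,0,0,0,0,0], jaw=46)

```text
time_s: 28.4
tool_pos: [0.441, 0.2858, 0.0137]
tool_rot: [180.0, 0.0, 4.6]
force: [-0.2, 0.5, 0.2]
grip_width: 0.0451
```

>>> servo_tool(commands=[0,0,-5,0,0,0,0,0,-15,0,0,0,0,0,-25,0,0,0,0,0,-35,0,0,0,0,0,-40,0,0,0,0,0,-40,0,0,0,-30,20,0,0,0,0,-30,40,0,0,0,0,0,40,0,0,0,0,0,0,0,0,0,0])

```text
time_s: 29.4
tool_pos: [0.3896, 0.1763, 0.1749]
tool_rot: [179.8, -0.1, 4.2]
force: [0.9, -1.1, 0.3]
grip_width: 0.0459
```

Run:
```python
from h import *
o=monitor.get_obs();print(o['tool_pos'],o['force'],o['time_s'],o['grip_width'])
p,d=read_camera("scene");cv2.imwrite("pics/end.png",cv2.resize(p[100:270,80:380,::-1],None,fx=2.6,fy=2.6,interpolation=cv2.INTER_CUBIC))
```

```text
[0.38957179 0.1762501  0.17493598] [ 0.89789843 -1.11560103  0.3106707 ] 29.4 0.04588616243466652
```

View pics/end.png

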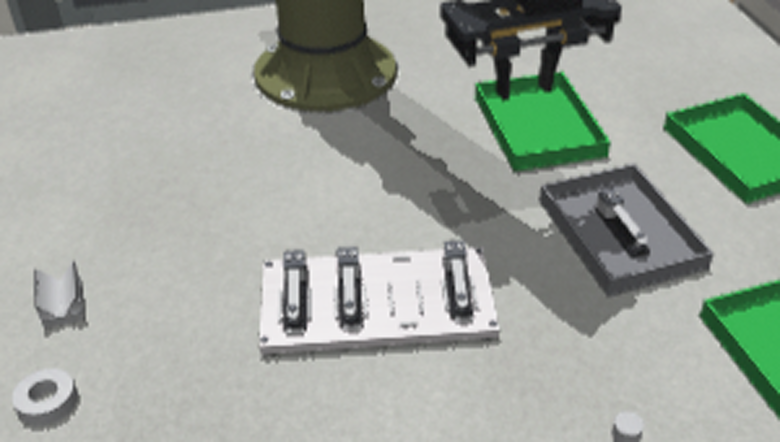

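The contact lies flat in the grey tray at (622,222). Nest 2 is empty at about (405,298), the other three contacts are seated and the gauges are in place. I let the arm settle and hand in.

>>> servo_tool(commands=[0,0,0,0,0,0,0,0,0,0,0,0,0,0,0,0,0,0])

```text
time_s: 29.75
tool_pos: [0.3891, 0.1826, 0.1739]
tool_rot: [-180.0, 0.0, 4.7]
force: [-0.3, -0.4, 0.0]
grip_width: 0.0457
```

```bash
python3 -c "
from h import *
print(env.sign_off())"
```

```text
the job is handed in; nothing more can be done
None
```

The soft contact was the one in nest 2. I moved it to the grey reject tray and handed the job in at about 30 s.

I pressed all four rivets down to their stops and held each there for about half a second. No reading passed about 13 N, though I only saw the force at the end of each move.

| Nest | Travel to stop | Force per travel |
|---|---|---|
| 1 | about 9.8 mm | 0.75 N/mm |
| 2 | about 9.8 mm | 0.4 N/mm (soft) |
| 3 | about 7 mm | 0.8 N/mm |
| 4 | about 4.5 mm | 0.7 N/mm |

Nest 4 is the least certain reading: its travel was short and the force reading is noisy by about 0.6 N. It still reads well above the soft one.

I gripped nest 2's contact by its clamp block (the jaws closed to 24 mm) and set it down on the tray floor, with about 5 N at touchdown.

The last picture shows it flat on its base in the grey tray, nest 2 empty and the other three contacts seated. The gauges look unmoved, though only the top of the plug gauge is in that picture. The gripper was clear of everything. No check failed or disagreed.

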